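Pin the swung-out tank lamp arm back into its yoke

TASK

Swing the tank lamp's steel arm gently back until its flat end sits home in the throat of the yoke, then take the flat-headed pin from the wooden block and pass it down through the upper ear, the eye of the arm and the lower ear until its collar is flush on the yoke, and let go. The yoke is clamped a little off its usual place, so feel for the hole and do not force anything: about 4 kg of push on the arm or the pin is already too much. Leave the other pins and the things on the counter where they are.

Things in the scene. Friction and masses are not known exactly. Their poses are not given: they have to be found in the camera images.
- stand: fixed lamp stand: aluminium base 110 x 310 x 14 mm (x, y, z), origin at the middle of its underside, z up. In its frame: arm's pivot post at (0, +100 mm), 34 mm across, 132 mm tall; yoke nominally at (0, -100 mm). The closed arm lies along y; it swings in from the -x side. The yoke: aluminium, two level ears 34 (x) x 44 (y) x 8 mm joined on their +x side by a web 44 mm wide
- yoke_mid (a point): fixed to the stand, axes as its own: where the holes' axis would meet the upper ear's top face with the yoke centred. The yoke is clamped off it by up to 7 mm along x and 10 mm along y, not reported (the seated arm's angle gives x; feel for y). Holes upright, round, 11.5 mm. Upper ear at heights 102 to 110 mm, lower 80 to 88, free below for 50 mm. The web is 16.5 mm beyond the holes' axis in x
- boom (a joint): arm angle, rad: 0 with its eye at yoke_mid, growing as it swings out to the stand's -x side. Upright axis at the post, 200 mm from the eye. It stays where left (friction: about 1.5 N at the bar point moves it) and stops when its flat end meets the yoke's web, wherever the yoke is; the eye is then 1.5 mm past the line of the holes, and the pin's nose can draw it back
- bar (a point): on top of the arm's steel bar at mid-width, 50 mm from the eye towards the post: a good place to push or hold. Bar 12 mm wide, 24 mm tall, heights 83 to 107 mm, from the post to 33 mm short of the eye. A white lamp 50 x 90 x 16 mm hangs under it, 30 to 120 mm from the post's axis, at heights 62 to 78 mm
- eye (a point): middle of the arm's eye, on the top face of its flat end: a lug 30 x 66 x 10 mm at heights 90 to 100 mm, with an upright oblong hole 12.5 mm wide across the arm and 34 mm long along it
- pin: steel pin, 80 g, the only one with a flat rectangular head. Origin on its axis at the collar's underside, z up. Below: shank 10 mm thick, 44 mm long, the last 8 mm tapering to 8 mm. Above: collar 24 mm across, 5 mm thick, then the flat head, 24 mm along x, 12 mm thick along y, up to 43 mm. Stands loose in a hole of the block, collar on its top; may be used at any turn about its axis
- block: fixed wooden block 200 x 50 x 52 mm, origin at the middle of its underside; three holes 12.5 mm wide along its x at -70, 0 and +70 mm hold the three pins, in any order
- knobpin: a shorter spare pin (30 mm shank) with a round black knob, 32 mm across, standing in the same block; leave it
- eyepin: a shorter spare pin (30 mm shank) with an upright flat disc 26 mm across for a head, standing in the same block; leave it
- tub: bystander: clear open plastic tub 160 x 110 x 55 mm, beyond the stand
- feed: bystander: jar of feed, 56 mm across, 75 mm tall, to the right
- drops: bystander: dropper bottle, 40 mm across, 100 mm tall, beyond the stand
- scraper: bystander: flat algae scraper, 200 mm long with black handle, lying between robot and stand
- dish: bystander: shallow white feeding bowl, 80 mm across, 22 mm tall
- magnet: bystander: black glass-cleaning magnet, 70 x 40 x 30 mm, at the right
- collar: bystander: white ceramic ring, 42 mm across, 16 mm tall, at the right
Mind the look-alikes: they are no part of the job. Leave any orange or red look-alike of the pin alone.

How it is judged (in metres and radians):
On the way, in this order (a step that is already met when the one before it is completed fails the run):
1. the lamp arm is swung back with its flat end in the yoke (value of joint boom between -0.06 and 0.06 rad), for 0.2 s.
2. the pin is through the ears and the eye, upright, its collar down on the upper ear (all of step 1 and z of pin in the frame of yoke_mid below 0.003 m and horizontal distance between pin and yoke_mid below 0.0135 m and angle between pin's own z axis and vertical below 0.08 rad), for 0.2 s.
At the end, for the whole second after the job is handed in: The arm is in the yoke (joint within 0.06 rad of 0), the pin stands upright (within 0.08 rad) through upper ear, eye and lower ear with its collar within 2 mm of the upper ear's top face and within 13.5 mm of yoke_mid sideways, and is at rest and released (all of step 1 and z of pin in the frame of yoke_mid between -0.003 and 0.002 m and horizontal distance between pin and yoke_mid below 0.0135 m and angle between pin's own z axis and vertical below 0.08 rad and linear speed of pin below 0.01 m/s); the robot touches nothing.
It fails at once if the stand, arm or yoke is pushed by the robot with more than 40 N (contact force between any of the arm, the fingers and stand above 40 N).
It fails at once if the pin is forced against the yoke or arm with more than 40 N (contact force between pin and stand above 40 N).
It fails at once if a spare pin is shifted by more than 15 mm or a bystander by more than 30 mm (distance of any of knobpin, eyepin from where it was at the start of the episode above 0.015 m or distance of any of tub, feed, drops, scraper, dish, magnet, collar from where it was at the start of the episode above 0.03 m).
It also fails if it takes over 72 s, if anything falls off the work surface, if the arm or the gripper's body presses on something with over 40 N, if the wrist force passes 120 N, or if a joint passes its speed limit or range.

ROBOT

A 6-joint arm with a two-finger parallel gripper is mounted at the origin on the work surface. World frame = base frame: x ahead of the robot, y to its left, z up, the work surface at z = 0. Lengths are in mm, angles in rad, forces in N, time in s.
With the tool pointing down it reaches from about 350 to 725 mm from the base axis. Payload 4.3 kg.
Tool frame: the origin (TCP) lies at the very end of the fingers, on their centre line; the grasp point (between the pads) lies 19 mm behind it; z points along the fingers, x is the direction in which the jaws open and shut, and the axes are right-handed (so a half turn about z gives the same grasp; the last joint's range is limited). The gripper opens to 85 mm and grips with 20 to 120 N. Pads are 22 mm wide; open, the fingers measure 114 mm over their backs; the gripper's body (76 mm by 85 mm) begins 54 mm behind the grasp point. The pads swing forward as they close: fully open they stand 13 mm farther back than shut.
Start: joints at [-1.296, 0.377, 0.081, 1.274, 0, 1.46], TCP at [215.854, -532.986, 231.329] pointing down, gripper open.
Joint ranges: [-2.72, 2.72], [-0.84, 1.66], [-1.02, 1.22], [-1.77, 2.12], [-1.37, 1.28], [-3.14, 3.14]. Speed limits (rad/s): [2.57, 2.57, 3.14, 3.14, 3.14, 3.14].

INTERFACE

Orientations are given as a unit quaternion [w, x, y, z].
In Python, from station import monitor, optics, close_job gives the robot as it stands.
- The arm moves only by the tool send_rows, never from a script. Its argument "plan" is one flat list of numbers, 7 for each row, row after row: the shift along the tool's x, y, z in mm, then the turn, a rotation vector about the tool's x, y, z in rad, then the closure in counts, from 0 (fully open) to 255 (shut). In form: [dx, dy, dz, wx, wy, wz, claw, dx, dy, dz, wx, wy, wz, claw, ...]. A call has exactly 10 rows; each row is the pose to reach, as a shift and turn from the pose commanded when the call began, along the tool's axes at that moment; what a row does not reach only later rows make up. A row lasts 1/12 s, in which the tool goes at most 41.7 mm and 7.16 degrees, less where a joint would pass 70% of its speed; a pose out of reach is approached as far as the arm can. A call with a gripper value outside its range is refused whole. The fingers move at their own pace and stop on an object; the grip force is fixed at half the most. Time passes only in rows, so rows that repeat a pose let the fingers close, or fill a call up. It gives the time, the measured TCP pose, the force and the opening at its end, in the units of the state.
- monitor.get_state(): the state, without advancing time (a new reading comes with each control period).
- optics.camera(name): name is "side" or "top" or "wrist"; returns a dict with "pixels" (384x512x3 uint8, blue, green, red), "fx", "fy", "cx", "cy" (pixels), "world_to_cam" (4x4, takes a point from world to camera coordinates). Camera axes: x right, y up, looking along -z (the intrinsics and any distortion apply to the point x, -y, -z); pixel columns grow to the right and rows downward; lengths in mm; the calibration is good to about 2 mm. The wrist camera is an equidistant fisheye: a pixel r from the principal point sees the ray r / f radians off the axis. A picture is of the moment at which its call begins. There is no depth.
- close_job(): hands the job in, once; it reports no verdict.
The state is a dict: "t": time; "joints": joint angles; "qvel": joint speeds; "joint_efforts": joint torques, N m; "position": TCP position; "eef_rot": TCP orientation; "contact_force": force on the tool from outside, world axes, zero at the start; "wrist_torque": the same for the moment, N m; "finger_gap": opening from 0.0 (shut) to 1.0 (fully open).
Only numpy, scipy, OpenCV 4.12 (cv2) and the standard library are available. Lean on these libraries where they do the work, as an engineer would, in place of code of your own. Each camera call takes 0.05 s, during which the arm holds its last target. There are 200 camera calls.

## Working session

There is one attempt and no reset: what is moved stays moved. The work goes in short steps, Python scripts to look and compute and a tool call to move; the robot and the scene stay as the last step left them, time stands still between calls to the robot, and variables do not carry over. Pictures are saved under pics/ and viewed, about 8 in all and at most 12, crops included, and the job is handed in when it is done.

Besides the shell and the picture viewer there is one more tool, called after "Call:" as a command line: name --argument value ..., lists and objects as JSON in quotes. send_rows: Moves the arm, as the interface text tells. Its arguments: {"type":"object","properties":{"plan":{"type":"array"}},"required":["plan"]}

```bash
ls; mkdir -p pics; cat > h.py <<'E'
import numpy as np, cv2
from station import monitor, optics
from scipy.spatial.transform import Rotation as R
def shot(n,f):
    c=optics.camera(n); cv2.imwrite(f'pics/{f}.png',c['pixels'])
    np.savez(f'pics/{f}.npz',**{k:c[k] for k in c if k!='pixels'}); return c
def ray(f,u,v,fish=False):
    c=np.load(f'pics/{f}.npz'); x=(u-c['cx'])/c['fx']; y=(v-c['cy'])/c['fy']
    if fish:
        r=np.hypot(x,y); d=np.array([x/r*np.sin(r),y/r*np.sin(r),np.cos(r)])
    else: d=np.array([x,y,1.])
    d=d*[1,-1,-1]; M=c['world_to_cam']; o=-M[:3,:3].T@M[:3,3]; return o,M[:3,:3].T@d
def atz(f,u,v,z,fish=False):
    o,d=ray(f,u,v,fish); return (o+d*(z-o[2])/d[2]).round(1)
def proj(f,p):
    c=np.load(f'pics/{f}.npz'); q=c['world_to_cam']@np.r_[p,1]; q=q[:3]*[1,-1,-1]
    return (q[0]/q[2]*c['fx']+c['cx']).round(1),(q[1]/q[2]*c['fy']+c['cy']).round(1)
E
python3 - <<'E'
from h import *
s=monitor.get_state()
for k in s: print(k,np.round(s[k],4))
a=shot('top','top0');b=shot('side','side0')
print({k:a[k] for k in a if k!='pixels'});print({k:b[k] for k in b if k!='pixels'})
cv2.imwrite('pics/top0b.png',cv2.resize(a['pixels'],(800,600),interpolation=cv2.INTER_CUBIC))
cv2.imwrite('pics/side0b.png',cv2.resize(b['pixels'],(800,600),interpolation=cv2.INTER_CUBIC))
E
```

```text
pics
t 0.0
joints [-1.2963  0.3781  0.0796  1.2744  0.      1.4605]
qvel [-0.0025 -0.0008 -0.0003  0.002   0.0006  0.0002]
joint_efforts [ 4.00000e-04 -4.63609e+01  2.69871e+01  2.11000e-02 -1.00000e-04
  0.00000e+00]
position [ 215.6603 -532.3199  230.3578]
eef_rot [-7.000e-04  8.293e-01 -5.589e-01 -8.000e-04]
contact_force [ 0.1596  0.4487 -0.267 ]
wrist_torque [-0.0284  0.0077  0.0121]
finger_gap 1.001
{'fx': 442.49545602723157, 'fy': 442.49545602723157, 'cx': 257.973241127122, 'cy': 190.25963662925432, 'world_to_cam': array([[-9.09677558e-03, -9.99942217e-01,  5.72819829e-03,
        -1.54386211e+01],
       [ 9.93301404e-01, -8.37615907e-03,  1.15248259e-01,
        -5.71704757e+02],
       [-1.15193619e-01,  6.73821495e-03,  9.93320203e-01,
        -1.26485293e+03],
       [ 0.00000000e+00,  0.00000000e+00,  0.00000000e+00,
         1.00000000e+00]])}
{'fx': 401.42536449960375, 'fy': 401.42536449960375, 'cx': 255.4591108374946, 'cy': 197.61532196980312, 'world_to_cam': array([[-9.15506065e-01, -4.01733544e-01,  2.14197458e-02,
         5.02488337e+02],
       [ 2.18835074e-01, -4.52610375e-01,  8.64439158e-01,
        -2.20234332e+02],
       [-3.37579407e-01,  7.96086684e-01,  5.02280933e-01,
        -1.00987614e+03],
       [ 0.00000000e+00,  0.00000000e+00,  0.00000000e+00,
         1.00000000e+00]])}
```

View pics/top0b.png

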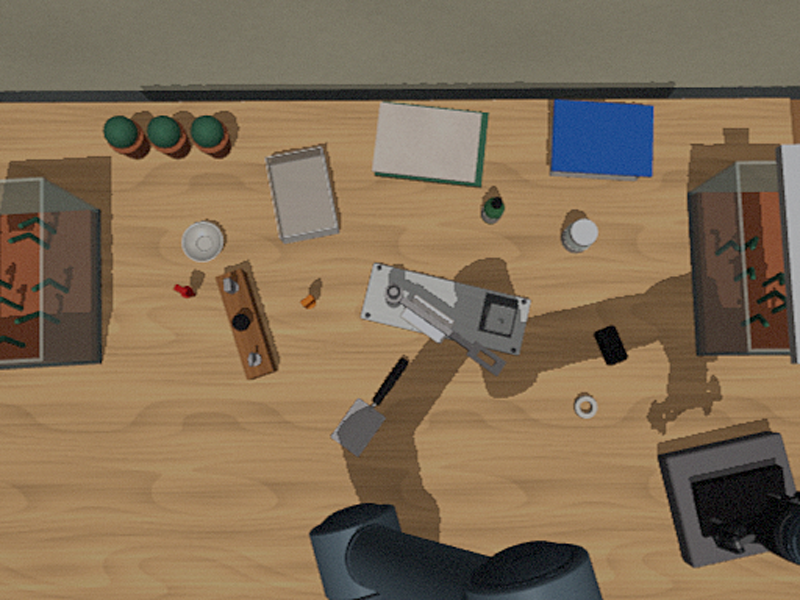

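View pics/side0b.png

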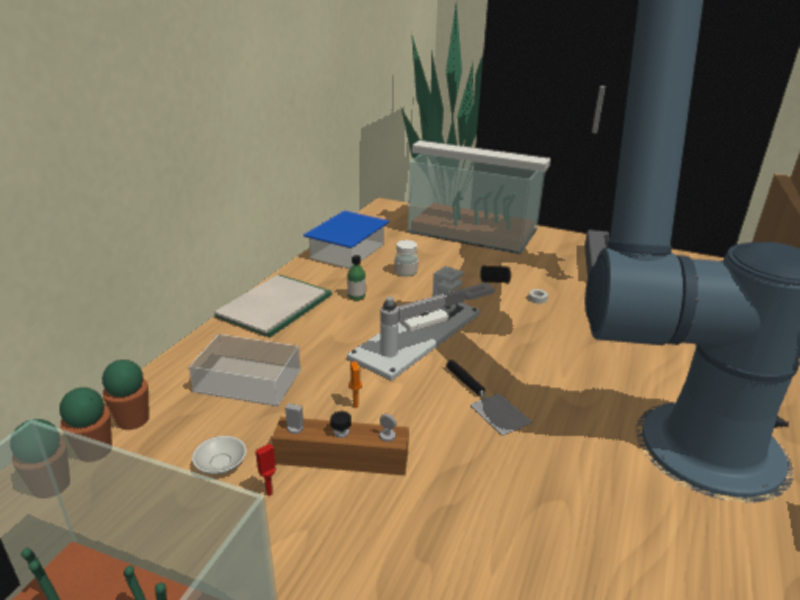

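The top view shows the stand with its post near (393,293), the yoke near (499,315) and the eye out near (490,362). The block is near (245,322). In the side view the flat-headed pin is the left one on the block, at (295,418), which is about (230,285) in the top view. The pictures below are enlarged crops.

```bash
python3 - <<'E'
from h import *
a=cv2.imread('pics/top0.png')
A=cv2.resize(a[160:250,225:345],(800,600),interpolation=cv2.INTER_CUBIC)
B=cv2.resize(a[165:250,130:190],(423,600),interpolation=cv2.INTER_CUBIC)
cv2.imwrite('pics/cA.png',A[:, :]); cv2.imwrite('pics/cB.png',B)
E
```

```text
(no output)
```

View pics/cA.png

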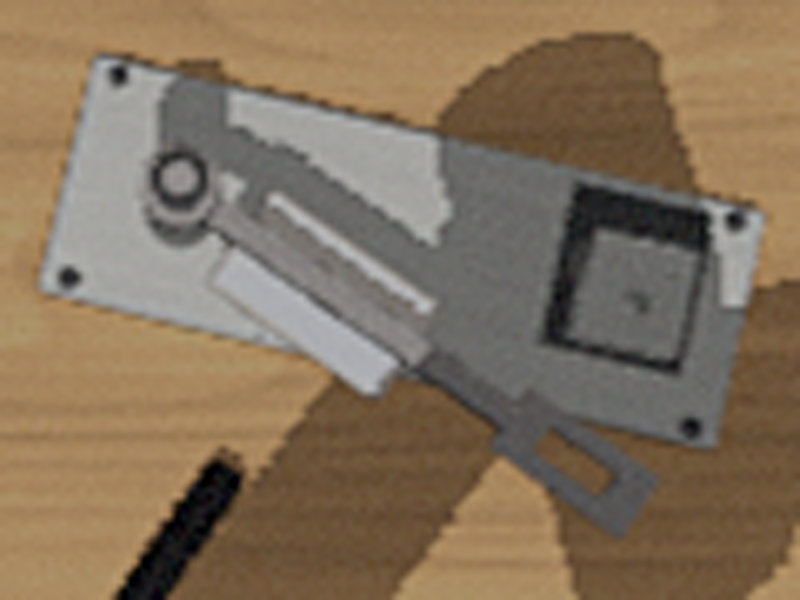

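View pics/cB.png

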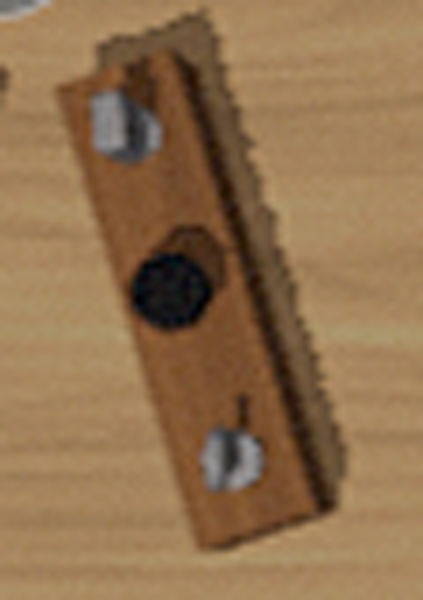

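```bash
cat >> h.py <<'E'
def cA(u,v,z): s=800/120; return atz('top0',(u+.5)/s-.5+225,(v+.5)/s-.5+160,z)
def cB(u,v,z): s=423/60; return atz('top0',(u+.5)/s-.5+130,(v+.5)/s-.5+165,z)
E
python3 - <<'E'
from h import *
C=np.array([cA(*p,14) for p in [(98,60),(765,212),(717,447),(42,292)]]);print(C)
B=np.array([cA(*p,14) for p in [(118,75),(735,218),(691,428),(68,277)]])
print(C.mean(0),B.mean(0))
for Q in(C,B):
  d=Q[0]-Q[1]+Q[3]-Q[2]; e=Q[0]-Q[3]+Q[1]-Q[2]
  print('y dir',np.arctan2(d[1],d[0]),'x dir',np.arctan2(e[1],e[0]),np.hypot(*d[:2])/2,np.hypot(*e[:2])/2)
print('post',cA(181,180,132),'eye',cA(577,460,100))
print('yoke ear',[cA(*p,110) for p in [(597,222),(710,250),(682,372),(548,342)]], 'hole',cA(637,300,110))
K=np.array([cB(*p,52) for p in [(58,88),(178,50),(332,508),(205,550)]]);print(K,K.mean(0))
d=K[0]-K[3]+K[1]-K[2];print(np.arctan2(d[1],d[0]),np.hypot(*d[:2])/2)
print('heads',cB(112,120,100),cB(140,132,57),cB(170,290,80),cB(231,460,57))
E
```

```text
[[ 639.6   34.8   14. ]
 [ 568.4 -262.9   14. ]
 [ 463.9 -238.4   14. ]
 [ 535.3   60.1   14. ]]
[ 551.8 -101.6   14. ] [ 553.2  -100.55   14.  ]
y dir 1.3360254281244146 x dir -0.23413163093352726 306.5082380622094 107.32832804064361
y dir 1.3281249574714455 x dir -0.23960649684944846 283.8159438791274 94.80854391878405
post [570.3  -2.9 132. ] eye [ 456.3 -165.5  100. ]
yoke ear [array([ 554.1, -174.7,  110. ]), array([ 542. , -221.2,  110. ]), array([ 491.7, -208.3,  110. ]), array([ 504.5, -153.4,  110. ])] hole [ 521.6 -190.5  110. ]
[[610.8 327.3  52. ]
 [626.2 278.4  52. ]
 [438.2 212.8  52. ]
 [421.8 263.9  52. ]] [524.25 270.6   52.  ]
0.3296868957041082 199.2297668522453
heads [590.7 292.9 100. ] [591.6 292.1  57. ] [524.9 273.5  80. ] [457.7 252.9  57. ]
```

```bash
cat >> h.py <<'E'
def go(x,y,z,yangle=None):
    "shift in tool axes to world TCP target; yangle = world heading of tool y (mod pi)"
    s=monitor.get_state(); q=s['eef_rot']; r=R.from_quat([q[1],q[2],q[3],q[0]])
    d=r.inv().apply(np.array([x,y,z])-s['position']); Y=r.apply([0,1,0]); a=np.arctan2(Y[1],Y[0])
    w=None
    if yangle is not None:
        w=(yangle-a+np.pi/2)%np.pi-np.pi/2; w=round(-w,4)
    print('t',round(s['t'],2),'pos',np.round(s['position'],1),'yhead',round(a,4),'F',np.round(s['contact_force'],1),'gap',round(s['finger_gap'],3))
    print('tilt',np.round(r.apply([0,0,1]),4),'j',np.round(s['joints'],2))
    print('shift',np.round(d,1),'wz',w)
E
python3 - <<'E'
from h import *
go(445,-100,215,-0.5)
E
```

```text
t 0.1 pos [ 215.7 -532.4  230.5] yhead -2.7568 F [ 0.2 -0.2  0.3] gap 0.998
tilt [-5.0e-04  1.8e-03 -1.0e+00] j [-1.3   0.38  0.08  1.27  0.    1.46]
shift [-314.6 -374.8   16.1] wz 0.8848
```

Call:
send_rows --plan '[-28, -34, 2, 0, 0, 0.08, 255, -63, -75, 4, 0, 0, 0.18, 255, -98, -116, 6, 0, 0, 0.27, 255, -133, -158, 8, 0, 0, 0.37, 255, -168, -200, 10, 0, 0, 0.47, 255, -203, -242, 11, 0, 0, 0.57, 255, -238, -284, 12, 0, 0, 0.67, 255, -273, -326, 14, 0, 0, 0.77, 255, -300, -357, 15, 0, 0, 0.85, 255, -315, -375, 16, 0, 0, 0.885, 255]'

```text
t: 0.93
position: [409.8, -165.8, 217.4]
eef_rot: [-0.0, -0.508, 0.861, 0.0]
contact_force: [1.5, -0.7, -0.6]
finger_gap: 0.001
```

```bash
python3 - <<'E'
from h import *
go(445,-100,215,-0.5)
c=shot('wrist','w1'); print(c['world_to_cam'].round(3),c['fx'],c['cx'],c['cy'])
cv2.imwrite('pics/w1b.png',cv2.resize(c['pixels'],(800,600),interpolation=cv2.INTER_CUBIC))
E
```

```text
t 0.93 pos [ 409.8 -165.8  217.4] yhead 2.6375 F [ 1.5 -0.7 -0.6] gap 0.001
tilt [-2.e-04  0.e+00 -1.e+00] j [-0.53  0.12 -0.3   1.16 -0.    3.12]
shift [-74.6   1.    2.4] wz -0.0041
[[-4.82000e-01 -8.76000e-01  0.00000e+00  5.12750e+01]
 [ 8.37000e-01 -4.60000e-01 -2.97000e-01 -3.84804e+02]
 [ 2.61000e-01 -1.43000e-01  9.55000e-01 -4.95668e+02]
 [ 0.00000e+00  0.00000e+00  0.00000e+00  1.00000e+00]] 297.3186396354542 251.62234060497005 191.3347030181059
```

View pics/w1b.png

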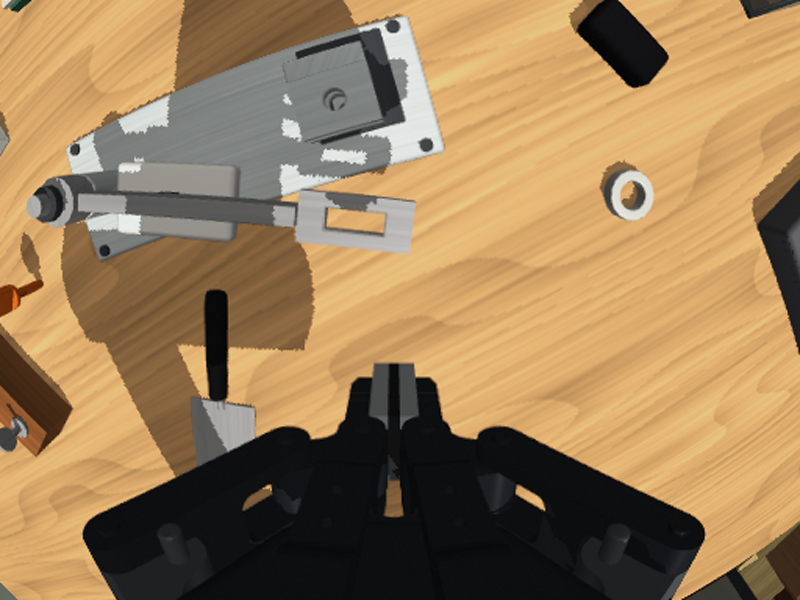

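The wrist view shows the yoke's upper-ear hole at (335,98), the eye at (356,221), the post top at (42,205), and the stand bolts at (75,150), (105,250), (427,145) and (393,26). Joint 6 is near its limit, so I will turn the tool back by a quarter turn.

```bash
python3 - <<'E'
from h import *
def w(u,v,z): s=800/512; return atz('w1',(u+.5)/s-.5,(v+.5)/s-.5,z,True)
B=np.array([w(*p,15) for p in [(75,150),(393,26),(427,145),(105,250)]]);print(B,B.mean(0))
d=B[0]-B[1]+B[3]-B[2]; e=B[0]-B[3]+B[1]-B[2]; print(np.arctan2(d[1],d[0])-np.pi/2,np.arctan2(e[1],e[0]),np.hypot(*d[:2])/2,np.hypot(*e[:2])/2)
print('hole',w(335,98,110),'eye',w(356,221,100),'bar end',w(288,213,107),'bar near post',w(80,200,107))
cs=[w(*p,110) for p in [(285,72),(362,40),(383,117),(302,143)]];print('ear',cs,np.mean(cs,0))
go(440,-95,190,-0.5+np.pi/2)
c=cv2.imread('pics/w1.png'); cv2.imwrite('pics/w1c.png',cv2.resize(c[0:110,170:290],(800,733),interpolation=cv2.INTER_CUBIC)[:600])
E
```

```text
[[ 631.7   24.    15. ]
 [ 564.7 -251.4   15. ]
 [ 473.3 -229.4   15. ]
 [ 541.1   45.6   15. ]] [ 552.7 -102.8   15. ]
-0.24018500013643562 -0.23512931859499728 283.3333725490169 93.57478292788076
hole [ 520. -192.  110.] eye [ 455.6 -167.8  100. ] bar end [ 478.8 -138.1  107. ] bar near post [560.9 -22.4 107. ]
ear [array([ 547., -176.,  110.]), array([ 541.1, -219.9,  110. ]), array([ 498.3, -209. ,  110. ]), array([ 507.8, -164.9,  110. ])] [ 523.55 -192.45  110.  ]
t 0.98 pos [ 412.5 -158.8  217.2] yhead 2.6466 F [ 2.3  4.4 -0.2] gap 0.001
tilt [ 0.0022  0.0064 -1.    ] j [-0.52  0.12 -0.3   1.16  0.01  3.12]
shift [-69.1   6.1  27.6] wz -1.5658
```

View pics/w1c.png

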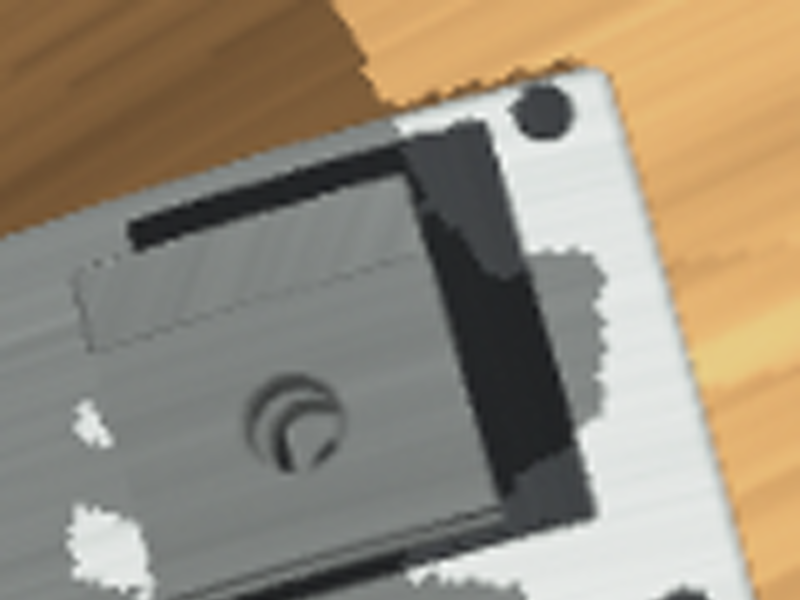

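The enlarged crop shows the hole outline centred at (295,424), which confirms the hole at about (520,-192) in world coordinates. Next I turn the tool back a quarter turn.

Call:
send_rows --plan '[0, 0, 0, 0, 0, -0.12, 255, 0, 0, 0, 0, 0, -0.24, 255, 0, 0, 0, 0, 0, -0.36, 255, 0, 0, 0, 0, 0, -0.48, 255, -5, 0, 5, 0, 0, -0.6, 255, -10, 0, 10, 0, 0, -0.72, 255, -15, 0, 15, 0, 0, -0.84, 255, -20, 0, 20, 0, 0, -0.96, 255, -25, 0, 25, 0, 0, -1.08, 255, -30, 0, 28, 0, 0, -1.2, 255]'

```text
t: 1.82
position: [423.4, -141.2, 188.7]
eef_rot: [0.0, 0.908, -0.419, -0.001]
contact_force: [-0.0, 0.4, -0.4]
finger_gap: 0.002
```

```bash
python3 - <<'E'
from h import *
go(440,-95,190,-0.5+np.pi/2)
E
```

```text
t 1.82 pos [ 423.4 -141.2  188.7] yhead -2.4356 F [-0.   0.4 -0.4] gap 0.002
tilt [-1.5e-03  6.0e-04 -1.0e+00] j [-0.46  0.14 -0.35  1.09 -0.    1.97]
shift [-24.4 -42.6  -1.3] wz -0.3648
```

Call:
send_rows --plan '[-3, -15, 0, 0, 0, -0.1, 255, -6, -30, 0, 0, 0, -0.2, 255, -10, -45, 0, 0, 0, -0.3, 255, -10, -49, 5, 0, 0, -0.365, 255, -10, -49, 25, 0, 0, -0.365, 255, -10, -49, 45, 0, 0, -0.365, 255, -10, -49, 65, 0, 0, -0.365, 255, -10, -49, 85, 0, 0, -0.365, 255, -10, -49, 97, 0, 0, -0.365, 255, -10, -49, 97, 0, 0, -0.365, 255]'

```text
t: 2.65
position: [452.2, -101.5, 89.7]
eef_rot: [-0.0, 0.968, -0.25, -0.003]
contact_force: [-0.7, 0.4, -0.7]
finger_gap: 0.002
```

```bash
python3 - <<'E'
from h import *
go(440,-95,92,-0.5+np.pi/2)
P=np.array([575,-5]);th=-0.238
for ph in [.388,.3,.2,.1,.06,.04,.02,0]:
    a=-np.pi/2+th-ph; n=np.array([np.cos(th-ph),np.sin(th-ph)])
    T=P+150*np.array([np.cos(a),np.sin(a)])-20.5*n
    s=monitor.get_state(); h=-.5; d=T-s['position'][:2]
    print(ph,T.round(1),'tool',(d@[np.cos(h),np.sin(h)]).round(1),(d@[np.cos(h-np.pi/2),np.sin(h-np.pi/2)]).round(1))
E
```

```text
t 2.65 pos [ 452.2 -101.5   89.7] yhead -2.0766 F [-0.7  0.4 -0.7] gap 0.002
tilt [-0.0058  0.002  -1.    ] j [-0.36  0.26 -0.47  0.84 -0.    1.72]
shift [-13.9   0.3  -2.2] wz -0.0058
0.388 [ 470.5 -114.5] tool 22.3 2.7
0.3 [ 480.5 -123.3] tool 35.3 5.6
0.2 [ 492.8 -132.1] tool 50.3 7.5
0.1 [ 505.9 -139.7] tool 65.4 7.8
0.06 [ 511.4 -142.4] tool 71.5 7.5
0.04 [ 514.1 -143.6] tool 74.5 7.3
0.02 [ 516.9 -144.8] tool 77.5 7.0
0 [ 519.7 -145.9] tool 80.5 6.7
```

Call:
send_rows --plan '[8, 1, 0, 0, 0, 0, 255, 14, 2, 0, 0, 0, 0, 255, 20, 3, 0, 0, 0, 0, 255, 25, 4, 0, 0, 0, 0, 255, 31, 5, 0, 0, 0, 0, 255, 37, 6, 0, 0, 0, 0, 255, 43, 7, 0, 0, 0, 0, 255, 49, 7, 0, 0, 0, 0, 255, 55, 7, 0, 0, 0, 0, 255, 60, 8, 0, 0, 0, 0, 255]'

```text
t: 3.48
position: [504.2, -138.6, 92.6]
eef_rot: [-0.0, 0.968, -0.25, -0.0]
contact_force: [-1.6, 1.5, -0.3]
finger_gap: 0.003
```

```bash
python3 - <<'E'
from h import *
go(440,-95,92,-0.5+np.pi/2)
E
```

```text
t 3.48 pos [ 504.2 -138.6   92.6] yhead -2.0766 F [-1.6  1.5 -0.3] gap 0.003
tilt [-0.  0. -1.] j [-0.39  0.36 -0.32  0.89  0.    1.69]
shift [-77.3  -7.    0.6] wz -0.0058
```

Call:
send_rows --plan '[1, 0, 0, 0, 0, 0, 255, 2, 0, 0, 0, 0, 0, 255, 3, 0, 0, 0, 0, 0, 255, 4, 0, 0, 0, 0, 0, 255, 5, 0, 0, 0, 0, 0, 255, 6, 0, 0, 0, 0, 0, 255, 6.5, 0, 0, 0, 0, 0, 255, 7, 0, 0, 0, 0, 0, 255, 7.5, 0, 0, 0, 0, 0, 255, 8, 0, 0, 0, 0, 0, 255]'

```text
t: 4.32
position: [510.6, -142.2, 92.6]
eef_rot: [0.0, 0.968, -0.25, -0.0]
contact_force: [-1.5, 1.5, -1.0]
finger_gap: -0.002
```

Call:
send_rows --plan '[0.5, 0, 0, 0, 0, 0, 255, 1, 0, 0, 0, 0, 0, 255, 1.5, 0, 0, 0, 0, 0, 255, 2, 0, 0, 0, 0, 0, 255, 2.5, 0, 0, 0, 0, 0, 255, 3, 0, 0, 0, 0, 0, 255, 3.5, 0, 0, 0, 0, 0, 255, 4, 0, 0, 0, 0, 0, 255, 4, 0, 0, 0, 0, 0, 255, 4, 0, 0, 0, 0, 0, 255]'

```text
t: 5.15
position: [513.4, -143.7, 92.4]
eef_rot: [-0.0, 0.968, -0.25, -0.001]
contact_force: [-4.7, 2.8, 3.1]
finger_gap: -0.001
```

Call:
send_rows --plan '[0.2, 0, 0, 0, 0, 0, 255, 0.4, 0, 0, 0, 0, 0, 255, 0.6, 0, 0, 0, 0, 0, 255, 0.8, 0, 0, 0, 0, 0, 255, 1, 0, 0, 0, 0, 0, 255, 1, 0, 0, 0, 0, 0, 255, 1, 0, 0, 0, 0, 0, 255, 1, 0, 0, 0, 0, 0, 255, 1, 0, 0, 0, 0, 0, 255, 1, 0, 0, 0, 0, 0, 255]'

```text
t: 5.98
position: [513.6, -143.8, 92.4]
eef_rot: [-0.0, 0.968, -0.25, -0.001]
contact_force: [-5.4, 3.4, 3.6]
finger_gap: 0.002
```

Call:
send_rows --plan '[-5, 0, 0, 0, 0, 0, 255, -15, 0, 0, 0, 0, 0, 255, -22, 0, 0, 0, 0, 0, 255, -25, 0, -5, 0, 0, 0, 255, -25, 0, -30, 0, 0, 0, 200, -25, 0, -60, 0, 0, 0, 150, -25, 0, -90, 0, 0, 0, 100, -25, 0, -115, 0, 0, 0, 50, -25, 0, -125, 0, 0, 0, 0, -25, 0, -125, 0, 0, 0, 0]'

```text
t: 6.82
position: [495.5, -133.6, 220.9]
eef_rot: [0.001, 0.968, -0.25, 0.004]
contact_force: [0.7, 0.3, -0.5]
finger_gap: 0.847
```

```bash
python3 - <<'E'
from h import *
c=shot('wrist','w2'); s=monitor.get_state(); M=c['world_to_cam']; o=-M[:3,:3].T@M[:3,3]
q=s['eef_rot']; r=R.from_quat([q[1],q[2],q[3],q[0]])
print('cam',o.round(1),'in tool',r.inv().apply(o-s['position']).round(1),'axis in tool',r.inv().apply(-M[2,:3]).round(3))
go(590,292,150,0.33)
cv2.imwrite('pics/w2b.png',cv2.resize(c['pixels'],(800,600),interpolation=cv2.INTER_CUBIC))
E
```

```text
cam [530.9 -67.2 362.5] in tool [   0.5  -75.4 -143.8] axis in tool [0.004 0.297 0.955]
t 6.87 pos [ 494.4 -133.2  218.7] yhead -2.0769 F [ 0.9 -0.3 -1.3] gap 0.929
tilt [ 0.0034 -0.0017 -1.    ] j [-0.39  0.25 -0.13  1.19 -0.    1.69]
shift [-122.8 -418.2   68.3] wz 0.7347
```

```bash
python3 - <<'E'
from h import *
go(617,301,195,0.33)
E
```

```text
t 6.87 pos [ 494.4 -133.2  218.7] yhead -2.0769 F [ 0.9 -0.3 -1.3] gap 0.929
tilt [ 0.0034 -0.0017 -1.    ] j [-0.39  0.25 -0.13  1.19 -0.    1.69]
shift [-103.3 -439.2   23.4] wz 0.7347
```

Call:
send_rows --plan '[-5, -22, 0, 0, 0, -0.12, 0, -10, -44, 0, 0, 0, -0.24, 0, -16, -66, 0, 0, 0, -0.36, 0, -21, -88, 0, 0, 0, -0.48, 0, -26, -110, 0, 0, 0, -0.6, 0, -31, -132, 0, 0, 0, -0.72, 0, -36, -154, 0, 0, 0, -0.84, 0, -41, -176, 0, 0, 0, -0.96, 0, -46, -198, 0, 0, 0, -1.08, 0, -51, -220, 0, 0, 0, -1.2, 0]'

```text
t: 7.7
position: [554.2, 85.6, 215.0]
eef_rot: [-0.0, 0.939, 0.343, -0.002]
contact_force: [0.4, 0.2, 0.4]
finger_gap: 0.999
```

```bash
python3 - <<'E'
from h import *
go(617,301,200,0.33)
E
```

```text
t 7.7 pos [554.2  85.6 215. ] yhead -0.8709 F [0.4 0.2 0.4] gap 0.999
tilt [-3.7e-03 -5.0e-04 -1.0e+00] j [ 0.04  0.36  0.01  1.23 -0.    0.91]
shift [ 186.8 -124.3   14.7] wz -1.2009
```

Call:
send_rows --plan '[19, -12, 0, 0, 0, -0.12, 0, 38, -25, 0, 0, 0, -0.24, 0, 57, -38, 0, 0, 0, -0.36, 0, 76, -50, 0, 0, 0, -0.48, 0, 95, -63, 0, 0, 0, -0.6, 0, 114, -75, 0, 0, 0, -0.72, 0, 133, -88, 3, 0, 0, -0.84, 0, 152, -101, 6, 0, 0, -0.96, 0, 171, -114, 10, 0, 0, -1.08, 0, 187, -124, 15, 0, 0, -1.2, 0]'

```text
t: 8.53
position: [619.0, 300.9, 199.6]
eef_rot: [-0.001, 0.581, 0.814, -0.001]
contact_force: [1.0, -0.6, -0.6]
finger_gap: 1.006
```

```bash
python3 - <<'E'
from h import *
c=shot('wrist','w3'); go(617,301,200,0.33)
cv2.imwrite('pics/w3b.png',cv2.resize(c['pixels'][30:330,106:406],(600,600),interpolation=cv2.INTER_CUBIC))
E
```

```text
t 8.58 pos [618.8 303.7 197.6] yhead 0.3364 F [ 0.7  2.4 -1. ] gap 1.0
tilt [-4.6e-03  6.0e-04 -1.0e+00] j [0.36 0.64 0.42 1.36 0.   0.03]
shift [-2.  -2.7 -2.3] wz 0.0064
```

View pics/w3b.png

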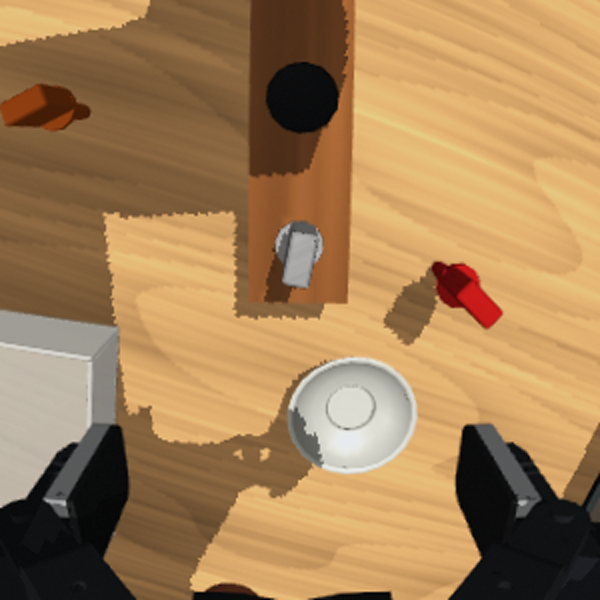

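Wrist view 3 shows the flat-headed pin's collar at (298,243) and its head top running from (301,233) to (295,287). The knob pin is at (302,97). The red look-alike at (470,295) is close on the right.

```bash
python3 - <<'E'
from h import *
def w(u,v,z): return atz('w3',(u+.5)/2-.5+106,(v+.5)/2-.5+30,z,True)
a,b=w(301,233,95),w(295.5,287,95); print('head ends',a,b,'mid',(a+b)/2,'head',np.arctan2(*(b-a)[1::-1]),np.hypot(*(b-a)[:2]))
print('corners',[w(*p,95) for p in[(288,232),(313,236),(308,289),(283,285)]])
print('collar',w(298,243,57),'knob',w(302,97,85),'red',w(490,310,70),w(455,285,40),w(440,268,0))
e=[w(*p,52) for p in [(249,303),(348,303)]];print('block end',e,np.mean(e,0))
go(593,293,130,0.33)
E
```

```text
head ends [580.3 291.5  95. ] [603.1 296.9  95. ] mid [591.7 294.2  95. ] head 0.23255694180490744 23.430749027720026
corners [array([581.7, 286.3,  95. ]), array([579.9, 296.7,  95. ]), array([602.1, 302.3,  95. ]), array([604. , 291.6,  95. ])]
collar [590.6 294.1  57. ] knob [525.9 273.3  85. ] red [587.9 393.3  70. ] [586.3 381.6  40. ] [585.  382.7   0. ]
block end [array([628.3, 281.1,  52. ]), array([612. , 328.4,  52. ])] [620.15 304.75  52.  ]
t 8.58 pos [618.8 303.7 197.6] yhead 0.3364 F [ 0.7  2.4 -1. ] gap 1.0
tilt [-4.6e-03  6.0e-04 -1.0e+00] j [0.36 0.64 0.42 1.36 0.   0.03]
shift [ -1.8 -27.7  67.8] wz 0.0064
```

Call:
send_rows --plan '[0, -7, 10, 0, 0, 0.05, 0, -1, -14, 20, 0, 0, 0.1, 40, -1, -21, 30, 0, 0, 0.1, 70, -1, -26, 40, 0, 0, 0.1, 100, -1, -26, 52, 0, 0, 0.1, 110, -1, -26, 60, 0, 0, 0.1, 110, -1, -26, 60, 0, 0, 0.1, 110, -1, -26, 60, 0, 0, 0.1, 110, -1, -26, 60, 0, 0, 0.1, 110, -1, -26, 60, 0, 0, 0.1, 110]'

```text
t: 9.42
position: [595.8, 290.5, 143.2]
eef_rot: [0.0, 0.624, 0.781, 0.0]
contact_force: [0.6, 0.4, -0.9]
finger_gap: 0.566
```

```bash
python3 - <<'E'
from h import *
go(591.3,294.2,62,0.235)
E
```

```text
t 9.42 pos [595.8 290.5 143.2] yhead 0.2231 F [ 0.6  0.4 -0.9] gap 0.566
tilt [ 1.2e-03  3.0e-04 -1.0e+00] j [ 0.36  0.59  0.19  1.17 -0.    0.13]
shift [ 4.6 -3.7 81.2] wz -0.0119
```

Call:
send_rows --plan '[2, -2, 5, 0, 0, -0.012, 110, 4.6, -3.7, 15, 0, 0, -0.012, 110, 4.6, -3.7, 27, 0, 0, -0.012, 110, 4.6, -3.7, 39, 0, 0, -0.012, 110, 4.6, -3.7, 51, 0, 0, -0.012, 110, 4.6, -3.7, 63, 0, 0, -0.012, 110, 4.6, -3.7, 72, 0, 0, -0.012, 110, 4.6, -3.7, 79, 0, 0, -0.012, 110, 4.6, -3.7, 79, 0, 0, -0.012, 110, 4.6, -3.7, 79, 0, 0, -0.012, 110]'

```text
t: 10.25
position: [590.3, 294.0, 63.2]
eef_rot: [-0.0, 0.619, 0.785, -0.0]
contact_force: [0.3, 0.2, 0.5]
finger_gap: 0.568
```

```bash
python3 - <<'E'
from h import *
c=shot('wrist','w4'); go(591.3,294.2,64,0.235)
cv2.imwrite('pics/w4b.png',cv2.resize(c['pixels'][120:384,150:350],(600,792),interpolation=cv2.INTER_CUBIC)[:600])
E
```

```text
t 10.3 pos [590.8 294.1  63.9] yhead 0.2353 F [0.7 0.8 0.4] gap 0.571
tilt [ 4.e-04  1.e-04 -1.e+00] j [ 0.37  0.64  0.06  0.99 -0.    0.13]
shift [-0.1  0.5 -0.1] wz 0.0003
```

View pics/w4b.png

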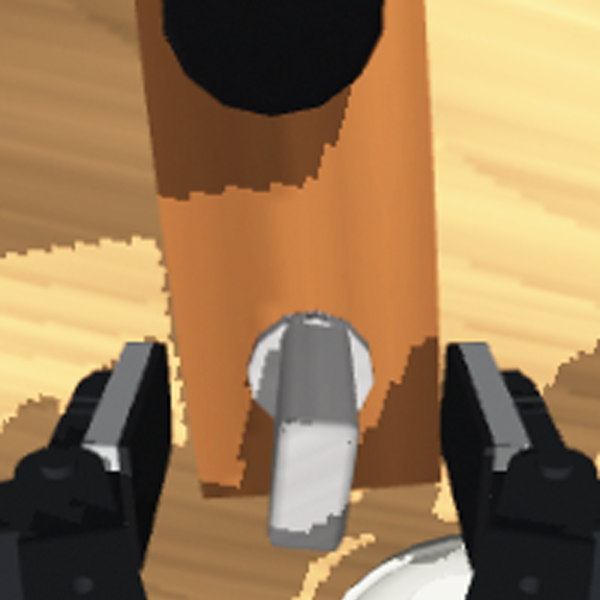

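The pin head is centred between the pads, with the head at x≈312 and the pads' midpoint at about 305. The pads clear the knob and the dish, so I close.

Call:
send_rows --plan '[0, 0, 0, 0, 0, 0, 160, 0, 0, 0, 0, 0, 0, 190, 0, 0, 0, 0, 0, 0, 255, 0, 0, 0, 0, 0, 0, 255, 0, 0, 0, 0, 0, 0, 255, 0, 0, 0, 0, 0, 0, 255, 0, 0, -6, 0, 0, 0, 255, 0, 0, -12, 0, 0, 0, 255, 0, 0, -18, 0, 0, 0, 255, 0, 0, -24, 0, 0, 0, 255]'

```text
t: 11.13
position: [590.4, 293.9, 88.0]
eef_rot: [-0.0, 0.619, 0.785, -0.0]
contact_force: [0.1, -0.2, -1.7]
finger_gap: 0.132
```

Call:
send_rows --plan '[0, 0, -10, 0, 0, 0, 255, 0, 0, -25, 0, 0, 0, 255, 0, 0, -45, 0, 0, 0, 255, 0, 0, -70, 0, 0, 0, 255, 0, 0, -95, 0, 0, 0, 255, 0, 0, -115, 0, 0, 0, 255, 0, 0, -122, 0, 0, 0, 255, 0, 0, -122, 0, 0, 0, 255, 0, 0, -122, 0, 0, 0, 255, 0, 0, -122, 0, 0, 0, 255]'

```text
t: 11.97
position: [589.7, 293.6, 207.8]
eef_rot: [-0.001, 0.619, 0.785, -0.001]
contact_force: [0.3, -0.1, -1.2]
finger_gap: 0.129
```

```bash
python3 - <<'E'
from h import *
c=shot('wrist','w5'); go(500,-130,210,0.9)
cv2.imwrite('pics/w5b.png',cv2.resize(c['pixels'][180:384,150:350],(588,600),interpolation=cv2.INTER_CUBIC))
E
```

```text
t 12.02 pos [589.6 293.6 207.6] yhead 0.2352 F [-0.3  0.5 -1.4] gap 0.131
tilt [-0.0032 -0.0014 -1.    ] j [ 0.37  0.57  0.32  1.33 -0.    0.13]
shift [-391.1 -185.8   -1.5] wz -0.6648
```

View pics/w5b.png

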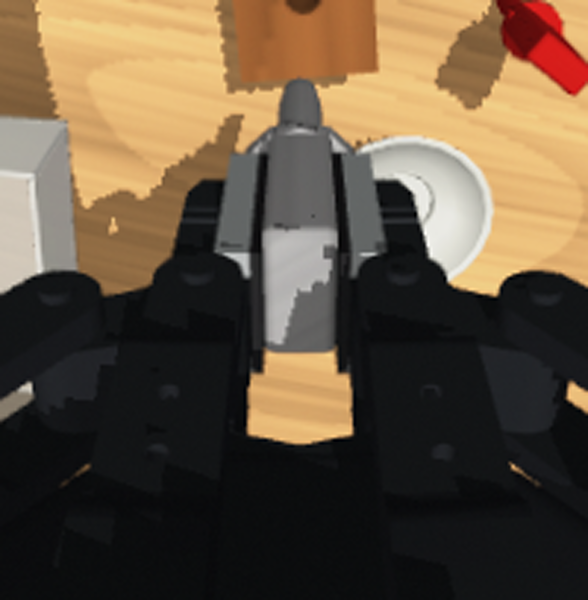

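The pin is held upright, with its tip near (300,85). I carry it to the yoke with tool y along the stand's x axis.

```bash
python3 - <<'E'
from h import *
s=600/204
p=atz('w5',(300.5)/s-.5+150,(82.5)/s-.5+180,207.6-56,True); print('tip edge',p, 'axis',p[:2]+4*np.array([np.cos(.235),np.sin(.235)]))
go(546,-197,205,-0.238)
E
```

```text
tip edge [586.9 292.8 151.6] axis [590.79005737 293.73137194]
t 12.02 pos [589.6 293.6 207.6] yhead 0.2352 F [-0.3  0.5 -1.4] gap 0.131
tilt [-0.0032 -0.0014 -1.    ] j [ 0.37  0.57  0.32  1.33 -0.    0.13]
shift [-466.9 -156.7    3.4] wz 0.4732
```

Call:
send_rows --plan '[-12, -4, 0, 0, 0, 0, 255, -36, -12, 0, 0, 0, 0.03, 255, -68, -23, 0, 0, 0, 0.06, 255, -102, -34, 0, 0, 0, 0.1, 255, -137, -46, 0, 0, 0, 0.15, 255, -172, -58, 0, 0, 0, 0.2, 255, -207, -69, 0, 0, 0, 0.25, 255, -242, -81, 0, 0, 0, 0.3, 255, -277, -93, 0, 0, 0, 0.35, 255, -312, -105, 0, 0, 0, 0.4, 255]'

```text
t: 12.85
position: [559.7, -35.4, 208.1]
eef_rot: [-0.001, 0.764, 0.646, -0.001]
contact_force: [-0.2, 0.0, -0.8]
finger_gap: 0.129
```

```bash
python3 - <<'E'
from h import *
go(546,-197,192,-0.238)
E
```

```text
t 12.85 pos [559.7 -35.4 208.1] yhead -0.1672 F [-0.2  0.  -0.8] gap 0.129
tilt [-2.7e-03  4.0e-04 -1.0e+00] j [-0.18  0.36 -0.01  1.21 -0.   -0.01]
shift [-161.7   13.4   16.1] wz 0.0708
```

Call:
send_rows --plan '[-30, 3, 0, 0, 0, 0.03, 255, -58, 6, 0, 0, 0, 0.05, 255, -84, 8, 0, 0, 0, 0.07, 255, -110, 10, 0, 0, 0, 0.071, 255, -132, 12, 0, 0, 0, 0.071, 255, -150, 13, 2, 0, 0, 0.071, 255, -162, 13, 6, 0, 0, 0.071, 255, -162, 13, 12, 0, 0, 0.071, 255, -162, 13, 16, 0, 0, 0.071, 255, -162, 13, 16, 0, 0, 0.071, 255]'

```text
t: 13.68
position: [546.4, -194.2, 191.6]
eef_rot: [-0.002, 0.785, 0.619, -0.001]
contact_force: [-0.0, -0.4, -0.4]
finger_gap: 0.132
```

```bash
python3 - <<'E'
from h import *
c=shot('wrist','w6'); go(546,-197,192,-0.238)
cv2.imwrite('pics/w6b.png',cv2.resize(c['pixels'][130:280,155:355],(800,600),interpolation=cv2.INTER_CUBIC))
E
```

```text
t 13.73 pos [ 546.7 -194.2  192.4] yhead -0.2344 F [ 0.5 -0.7 -0.6] gap 0.129
tilt [-0.0023  0.0016 -1.    ] j [-0.45  0.4   0.02  1.19  0.   -0.22]
shift [-2.9 -0.1  0.4] wz 0.0036
```

View pics/w6b.png

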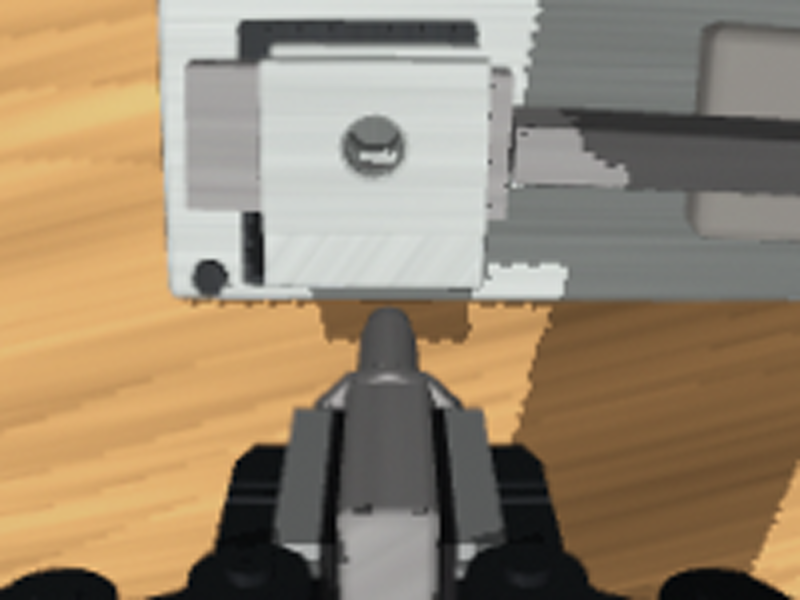

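In wrist view 6 the hole is centred at (374,147) and is open right through. The lug is inside the yoke, and the nose of the pin is at (388,308).

```bash
python3 - <<'E'
from h import *
def w(u,v,z): return atz('w6',(u+.5)/4-.5+155,(v+.5)/4-.5+130,z,True)
h=w(374,147,110); t=w(388,307,136.4); ya=np.array([np.cos(-.236),np.sin(-.236)])
ax=t[:2]+4*ya
print('hole',h,[w(*p,110) for p in[(342,147),(406,147),(374,116),(374,178)]],'tip',t,'axis',ax)
c=[w(*p,110) for p in[(261,62),(489,60),(484,285),(265,287)]];print('ear',c)
s=monitor.get_state();d=h[:2]-ax; xa=np.array([np.cos(-.236+np.pi/2),np.sin(-.236+np.pi/2)])
print('shift tool xy',d@xa,d@ya,'TCP there',s['position'][:2]+d)
E
```

```text
hole [ 519.3 -190.9  110. ] [array([ 517.9, -196.8,  110. ]), array([ 520.8, -184.9,  110. ]), array([ 513.4, -189.4,  110. ]), array([ 525.3, -192.3,  110. ])] tip [ 542.4 -193.6  136.4] axis [ 546.28912405 -194.53526153]
ear [array([ 498.2, -207.8,  110. ]), array([ 507.9, -165.7,  110. ]), array([ 551.6, -176.1,  110. ]), array([ 542. , -218.7,  110. ])]
shift tool xy -2.775976620793396 -27.090992915004946 TCP there [ 519.74544934 -190.54989043]
```

Call:
send_rows --plan '[-0.5, -4, 0, 0, 0, 0, 255, -1, -10, 0, 0, 0, 0, 255, -2, -18, 0, 0, 0, 0, 255, -2.5, -24, 0, 0, 0, 0, 255, -2.8, -27, 3, 0, 0, 0, 255, -2.8, -27, 8, 0, 0, 0, 255, -2.8, -27, 13, 0, 0, 0, 255, -2.8, -27, 17, 0, 0, 0, 255, -2.8, -27, 17, 0, 0, 0, 255, -2.8, -27, 17, 0, 0, 0, 255]'

```text
t: 14.57
position: [520.4, -192.1, 176.0]
eef_rot: [-0.0, 0.785, 0.619, -0.0]
contact_force: [-0.4, -0.4, -1.6]
finger_gap: 0.127
```

```bash
python3 - <<'E'
from h import *
c=shot('wrist','w7'); go(519.7,-190.5,171,-0.236)
cv2.imwrite('pics/w7b.png',cv2.resize(c['pixels'][170:270,195:315],(720,600),interpolation=cv2.INTER_CUBIC))
E
```

```text
t 14.62 pos [ 520.6 -192.2  176.3] yhead -0.2358 F [-0.6 -0.6 -0.8] gap 0.132
tilt [-4.e-04  1.e-04 -1.e+00] j [-0.47  0.36 -0.09  1.12 -0.   -0.23]
shift [ 1.5 -1.3  5.3] wz 0.0002
```

View pics/w7b.png

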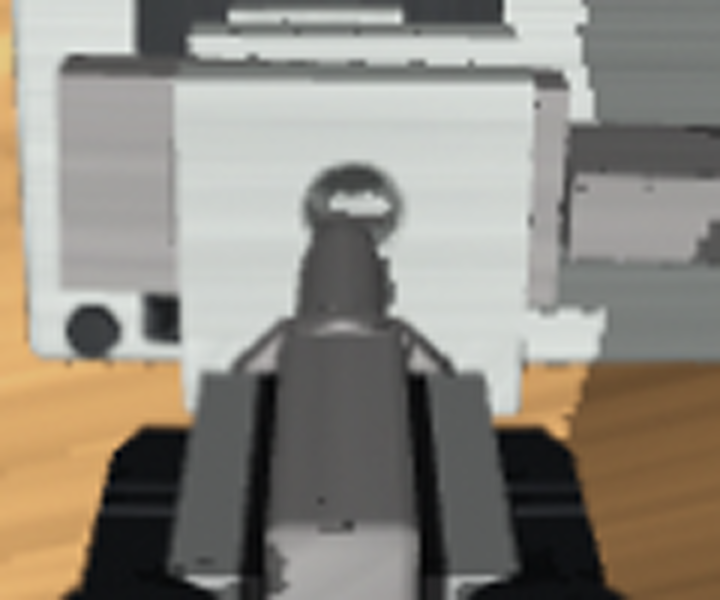

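The hole shows at (353,~209) and the nose tip's edge at (347,217). I compute the remaining offset.

```bash
python3 - <<'E'
from h import *
def w(u,v,z): return atz('w7',(u+.5)/6-.5+195,(v+.5)/6-.5+170,z,True)
E=[w(*p,110) for p in[(305,206),(402,206),(353,163)]]
ya=np.array([np.cos(-.236),np.sin(-.236)]);xa=np.array([-ya[1],ya[0]])
h=(E[0][:2]+E[1][:2])/2; hx=h@xa; hy=E[2][:2]@ya+5.75; print(E,'hole',xa*hx+ya*hy, np.hypot(*(E[0]-E[1])[:2]))
t=w(347,217,120.3)[:2]+4*ya; print('tip axis',t,'shift',hx-t@xa,hy-t@ya)
E
```

```text
[array([ 517.3, -196.5,  110. ]), array([ 520.1, -184.8,  110. ]), array([ 513.3, -189.4,  110. ])] hole [ 518.90166402 -190.69849642] 12.03037821516847
tip axis [ 520.18912405 -191.83526153] shift 0.8042271728806725 -1.5175661112916714
```

Call:
send_rows --plan '[0.5, -0.7, 2, 0, 0, 0, 255, 1, -1.4, 4, 0, 0, 0, 255, 1, -1.4, 6, 0, 0, 0, 255, 1, -1.4, 8, 0, 0, 0, 255, 1, -1.4, 9, 0, 0, 0, 255, 1, -1.4, 10, 0, 0, 0, 255, 1, -1.4, 11, 0, 0, 0, 255, 1, -1.4, 12, 0, 0, 0, 255, 1, -1.4, 12.5, 0, 0, 0, 255, 1, -1.4, 12.5, 0, 0, 0, 255]'

```text
t: 15.45
position: [519.4, -190.9, 164.0]
eef_rot: [-0.0, 0.785, 0.619, -0.0]
contact_force: [-0.7, -0.3, -1.5]
finger_gap: 0.125
```

Call:
send_rows --plan '[0, 0, 0.7, 0, 0, 0, 255, 0, 0, 1.4, 0, 0, 0, 255, 0, 0, 2.1, 0, 0, 0, 255, 0, 0, 2.8, 0, 0, 0, 255, 0, 0, 3.5, 0, 0, 0, 255, 0, 0, 4.2, 0, 0, 0, 255, 0, 0, 4.9, 0, 0, 0, 255, 0, 0, 5.6, 0, 0, 0, 255, 0, 0, 6.3, 0, 0, 0, 255, 0, 0, 6.3, 0, 0, 0, 255]'

```text
t: 16.28
position: [519.3, -190.9, 157.6]
eef_rot: [-0.0, 0.785, 0.619, -0.0]
contact_force: [-0.1, -0.3, -1.7]
finger_gap: 0.131
```

Call:
send_rows --plan '[0, 0, 0.7, 0, 0, 0, 255, 0, 0, 1.4, 0, 0, 0, 255, 0, 0, 2.1, 0, 0, 0, 255, 0, 0, 2.8, 0, 0, 0, 255, 0, 0, 3.5, 0, 0, 0, 255, 0, 0, 4.2, 0, 0, 0, 255, 0, 0, 4.9, 0, 0, 0, 255, 0, 0, 5.6, 0, 0, 0, 255, 0, 0, 6.3, 0, 0, 0, 255, 0, 0, 6.3, 0, 0, 0, 255]'

```text
t: 17.12
position: [519.3, -190.9, 151.4]
eef_rot: [-0.0, 0.785, 0.619, -0.0]
contact_force: [-0.3, -0.5, -0.9]
finger_gap: 0.134
```

Tip at about 95 mm with no force. Continuing.

Call:
send_rows --plan '[0, 0, 0.7, 0, 0, 0, 255, 0, 0, 1.4, 0, 0, 0, 255, 0, 0, 2.1, 0, 0, 0, 255, 0, 0, 2.8, 0, 0, 0, 255, 0, 0, 3.5, 0, 0, 0, 255, 0, 0, 4.2, 0, 0, 0, 255, 0, 0, 4.9, 0, 0, 0, 255, 0, 0, 5.6, 0, 0, 0, 255, 0, 0, 6, 0, 0, 0, 255, 0, 0, 6, 0, 0, 0, 255]'

```text
t: 17.95
position: [519.4, -190.9, 145.4]
eef_rot: [-0.0, 0.785, 0.619, -0.0]
contact_force: [0.4, 0.5, -1.1]
finger_gap: 0.13
```

Call:
send_rows --plan '[0, 0, 0.6, 0, 0, 0, 255, 0, 0, 1.2, 0, 0, 0, 255, 0, 0, 1.8, 0, 0, 0, 255, 0, 0, 2.4, 0, 0, 0, 255, 0, 0, 3, 0, 0, 0, 255, 0, 0, 3.6, 0, 0, 0, 255, 0, 0, 4.2, 0, 0, 0, 255, 0, 0, 4.8, 0, 0, 0, 255, 0, 0, 5.4, 0, 0, 0, 255, 0, 0, 5.4, 0, 0, 0, 255]'

```text
t: 18.78
position: [519.3, -190.9, 140.0]
eef_rot: [-0.0, 0.785, 0.619, -0.0]
contact_force: [-0.5, -0.0, -1.7]
finger_gap: 0.131
```

Call:
send_rows --plan '[0, 0, 0.8, 0, 0, 0, 255, 0, 0, 1.6, 0, 0, 0, 255, 0, 0, 2.4, 0, 0, 0, 255, 0, 0, 3.2, 0, 0, 0, 255, 0, 0, 4, 0, 0, 0, 255, 0, 0, 4.8, 0, 0, 0, 255, 0, 0, 5.6, 0, 0, 0, 255, 0, 0, 6.4, 0, 0, 0, 255, 0, 0, 7, 0, 0, 0, 255, 0, 0, 7, 0, 0, 0, 255]'

```text
t: 19.62
position: [519.3, -190.9, 132.9]
eef_rot: [-0.0, 0.785, 0.619, -0.0]
contact_force: [-0.2, 0.4, -1.2]
finger_gap: 0.129
```

Call:
send_rows --plan '[0, 0, 0.8, 0, 0, 0, 255, 0, 0, 1.6, 0, 0, 0, 255, 0, 0, 2.4, 0, 0, 0, 255, 0, 0, 3.2, 0, 0, 0, 255, 0, 0, 4, 0, 0, 0, 255, 0, 0, 4.8, 0, 0, 0, 255, 0, 0, 5.6, 0, 0, 0, 255, 0, 0, 6.4, 0, 0, 0, 255, 0, 0, 7, 0, 0, 0, 255, 0, 0, 7, 0, 0, 0, 255]'

```text
t: 20.45
position: [519.3, -190.9, 125.9]
eef_rot: [-0.0, 0.785, 0.619, -0.0]
contact_force: [-0.5, -0.4, -1.2]
finger_gap: 0.131
```

Call:
send_rows --plan '[0, 0, 0.6, 0, 0, 0, 255, 0, 0, 1.2, 0, 0, 0, 255, 0, 0, 1.8, 0, 0, 0, 255, 0, 0, 2.3, 0, 0, 0, 255, 0, 0, 2.7, 0, 0, 0, 255, 0, 0, 3, 0, 0, 0, 255, 0, 0, 3.3, 0, 0, 0, 255, 0, 0, 3.6, 0, 0, 0, 255, 0, 0, 3.8, 0, 0, 0, 255, 0, 0, 3.8, 0, 0, 0, 255]'

```text
t: 21.28
position: [519.5, -191.0, 122.4]
eef_rot: [0.0, 0.785, 0.619, -0.0]
contact_force: [-0.4, 0.6, -0.4]
finger_gap: 0.128
```

Call:
send_rows --plan '[0, 0, 0.1, 0, 0, 0, 255, 0, 0, 0.2, 0, 0, 0, 255, 0, 0, 0.3, 0, 0, 0, 255, 0, 0, 0.4, 0, 0, 0, 255, 0, 0, 0.5, 0, 0, 0, 255, 0, 0, 0.6, 0, 0, 0, 255, 0, 0, 0.7, 0, 0, 0, 255, 0, 0, 0.8, 0, 0, 0, 255, 0, 0, 0.8, 0, 0, 0, 255, 0, 0, 0.8, 0, 0, 0, 255]'

```text
t: 22.12
position: [519.5, -191.0, 122.4]
eef_rot: [0.0, 0.785, 0.619, 0.0]
contact_force: [-3.2, 2.5, 6.5]
finger_gap: 0.129
```

The collar is down: the pin stopped moving and the force rose to 6.5 N. I ease off, open and rise.

Call:
send_rows --plan '[0, 0, -0.3, 0, 0, 0, 255, 0, 0, -0.6, 0, 0, 0, 255, 0, 0, -0.6, 0, 0, 0, 200, 0, 0, -0.6, 0, 0, 0, 180, 0, 0, -0.6, 0, 0, 0, 150, 0, 0, -0.6, 0, 0, 0, 110, 0, 0, -0.6, 0, 0, 0, 110, 0, 0, -0.6, 0, 0, 0, 110, 0, 0, -0.6, 0, 0, 0, 110, 0, 0, -0.6, 0, 0, 0, 110]'

```text
t: 22.95
position: [519.4, -190.9, 122.1]
eef_rot: [0.0, 0.785, 0.619, -0.0]
contact_force: [-0.6, 0.0, -0.1]
finger_gap: 0.568
```

Call:
send_rows --plan '[0, 0, -3, 0, 0, 0, 110, 0, 0, -8, 0, 0, 0, 110, 0, 0, -15, 0, 0, 0, 110, 0, 0, -25, 0, 0, 0, 110, 0, 0, -38, 0, 0, 0, 110, 0, 0, -52, 0, 0, 0, 110, 0, 10, -66, 0, 0, 0, 110, 0, 25, -75, 0, 0, 0, 110, 0, 40, -80, 0, 0, 0, 110, 0, 40, -80, 0, 0, 0, 110]'

```text
t: 23.78
position: [561.6, -201.5, 204.8]
eef_rot: [0.003, 0.785, 0.619, 0.001]
contact_force: [0.5, -0.6, 0.8]
finger_gap: 0.571
```

```bash
python3 - <<'E'
from h import *
c=shot('wrist','w8'); go(519.7,-190.5,171,-0.236)
b=shot('side','side1')
A=cv2.resize(c['pixels'][100:300,130:380],(750,600),interpolation=cv2.INTER_CUBIC)
i=cv2.resize(b['pixels'][165:265,210:330],(360,300),interpolation=cv2.INTER_CUBIC); A[300:,390:]=i
cv2.imwrite('pics/w8b.png',A)
E
```

```text
t 23.83 pos [ 560.  -200.9  203.7] yhead -0.2355 F [ 0.1 -0.7 -0.6] gap 0.57
tilt [ 0.003  -0.0016 -1.    ] j [-0.45  0.42  0.08  1.22 -0.   -0.22]
shift [  0.8 -41.7  32.6] wz 0.0005
```

View pics/w8b.png

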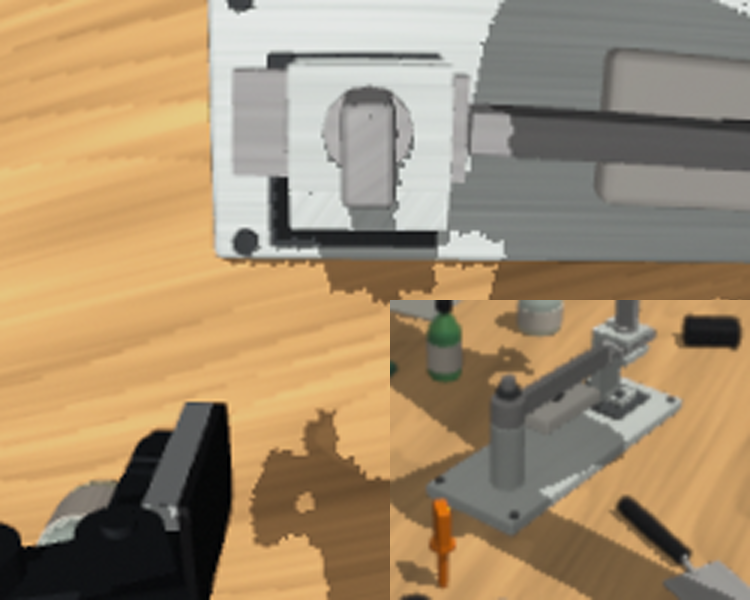

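The picture shows the collar flat on the upper ear at (368,132), the pin upright, the lug in the throat and the gripper clear. I hand in.

```bash
python3 -c "
from station import close_job
print(close_job())"
```

```text
the job is handed in; nothing more can be done
None
```

I pushed the lamp arm gently back until it stopped against the yoke's web; the force there was about 7 N. I then took the flat-headed pin from the block and passed it down through the upper ear, the eye and the lower ear until the collar stopped on the yoke. I let go, backed the gripper off and handed the job in at about 24 s; hand-in gives no verdict.

**Last checks:** The final pictures show the collar flat on the upper ear, the pin upright, the flat end in the throat and the gripper clear. The insertion was practically force-free, with about 8 N when the collar landed. I did not check the spare pins and counter items against their starting positions, though there was no sign of contact with them.

**Disagreement:** The cameras put the hole about 10 mm towards the robot in the stand's x, more than the 7 mm stated. I put that down to camera error at that height, because the post also appeared 3–6 mm off. The pin entered at the camera-measured hole without any searching.

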